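# Set the plate slide to its index from the push side

## Task

Set the plate slide to its index: the slide is the one carrying the flat white well plate, and its carriage now stands past the index finger. The handle has play, so pull the carriage back by its handle until its pointer is well short of the index (20 mm or more), then push it forward until pointer and index meet point to point, so that you finish pushing with the play taken up. If you run past, back off and come up again; let go of the handle, and leave the other slide, with the row of tubes, alone.

Things in the scene. Friction and masses are not known exactly. Their poses are not given: they have to be found in the camera images.
- stage_handle (a point): Plate slide's handle, centre of its light grey grip (24 x 24 mm, 40 tall, centre 82 mm above bench, on a 12 mm steel stem), behind the flat white well plate (128 x 86 mm, top 39 mm up). +y: forward, handle to plate; z up. Slides along y with 20 mm play on the carriage: centre is 115 mm behind the pointer when pulled back, 95 when pushed. Play moves at 1 N, carriage at 4 to 5 N; both stay where left.
- stage_pointer (a point): Tip of the small steel pointer on the plate carriage, on the side away from the robot at half the plate's length, 26 mm above the bench, 61 mm to the +x side of the handle. Axes as the handle's: the carriage moves along y only (155 mm travel), +y forward. It starts 30 to 100 mm past the index and can go back to at least 45 mm short of it.
- mark (a point): Tip of the plate slide's fixed index: a pointed steel finger on an aluminium foot 30 mm wide and 26 mm tall at the slide's edge away from the robot, facing the pointer, 4 mm gap between the tips. Axes as the slide's, +y forward: the pointer is at the index when its y in this frame is 0, short of it when negative, past it when positive.
- tubes_handle (a point): Handle of the other slide, to be left alone: centre of a round light grey knob 26 mm in diameter, 40 mm tall, 82 mm above the bench, behind a carriage with a row of five white-capped tubes (tops 68 mm up). This slide lies nearer to or farther from the robot than the plate slide.
Not all that is in view belongs to the job. What is shaped like the part that bears mark but pink or red is not meant.

How it is judged (in metres and radians):
On the way:
1. the carriage is drawn back until its pointer is clearly short of the index (15 mm or more) (y of stage_pointer in the frame of mark below -0.015 m), for 0.1 s.
At the end, for the whole second after the job is handed in: The pointer of the plate slide stands within 10 mm of the index along the slide, and the handle's play is taken up in the pushing direction (handle no more than 101 mm behind the pointer; 95 mm is fully taken up) (y of stage_pointer in the frame of mark between -0.01 and 0.01 m and y of stage_handle in the frame of stage_pointer above -0.101 m); the robot touches nothing.
It fails at once if the other slide's handle is moved more than 10 mm (distance of tubes_handle from where it was at the start of the episode above 0.01 m).
It also fails if it takes over 38 s, if anything falls off the work surface, if the arm or the gripper's body presses on something with over 40 N, if the wrist force passes 120 N, or if a joint passes its speed limit or range.

## Robot

A 6-joint arm with a two-finger parallel gripper is mounted at the origin on the work surface. World frame = base frame: x ahead of the robot, y to its left, z up, the work surface at z = 0. Lengths are in m, angles in degrees, forces in N, time in s.
With the tool pointing down it reaches from about 0.325 to 0.85 m from the base axis. Payload 15.5 kg.
Tool frame: the origin (TCP) lies at the very end of the fingers, on their centre line; the grasp point (between the pads) lies 19 mm behind it (env.grasp_offset is the distance from the TCP to the grasp point, in m); y points along the fingers, z is the direction in which the jaws open and shut, and the axes are right-handed (so a half turn about y gives the same grasp; the last joint's range is limited). The gripper opens to 91 mm and grips with 3 to 60 N. Pads are 32 mm wide; open, the fingers measure 118 mm over their backs; the gripper's body (76 mm by 178 mm) begins 60 mm behind the grasp point.
Start: joints at [60.991, 28.281, 77.091, -0, 74.628, -5.472], TCP at [0.25, 0.573, 0.214] pointing down, gripper open.
Joint ranges: [-166.48, 166.48], [-47.26, 123.95], [12.59, 153.08], [-70.14, 250.14], [6.76, 159.57], [-176.63, 176.63]. Speed limits (degrees/s): [108.29, 108.29, 147.25, 172.46, 172.46, 172.46].

## Interface

Orientations are given as [roll, pitch, yaw] about the fixed x, y, z axes, in that order (R = Rz(yaw) Ry(pitch) Rx(roll)).
In Python, from cell import env gives the robot as it stands.
- The arm moves only by the tool arm_command, never from a script. Its argument "moves" is a list of rows, each an object of numbers: "ax", "ay", "az": the turn, a rotation vector about the tool's x, y, z in units of 8 degrees (1.0 is 8 degrees); "x", "y", "z": the shift along the tool's x, y, z in m; "grip": the finger opening in m, from 0 to 0.0912. In form: [{"ax": .., "ay": .., "az": .., "x": .., "y": .., "z": .., "grip": ..}, ...]. A call has 1 to 10 rows; each row is the pose to reach, as a shift and turn from the pose commanded when the call began, along the tool's axes at that moment; what a row does not reach only later rows make up. A row lasts 1/10 s, in which the tool goes at most 50 mm and 8.59 degrees, less where a joint would pass 70% of its speed; a pose out of reach is approached as far as the arm can. A call with a gripper value outside its range is refused whole. The fingers move at their own pace and stop on an object; the grip force is fixed at half the most. Time passes only in rows, so rows that repeat a pose let the fingers close. It gives the time, the measured TCP pose, the force and the opening at its end, in the units of the state.
- env.sense(): the state, without advancing time (a new reading comes with each control period).
- env.grab_frame(name): name is "scene" or "top" or "wrist"; returns (picture, depth): 420x560x3 uint8, red, green, blue; 420x560 float32, m along the optical axis (not along the pixel's ray), 0 where there is no reading.
- env.camera_info(name): a dict with "K" (3x3 intrinsics, pixels), "extrinsics" (4x4, takes a point from camera to world coordinates). Camera axes: x right, y down, z forward; pixel columns grow to the right and rows downward; lengths in m; the calibration is good to about 2 mm. A picture is of the moment at which its call begins: read the wrist's pose just before it. camera_info takes no time and is no camera call; for the wrist camera it gives the pose at the moment of the call.
- env.hand_in(): hands the job in, once; it reports no verdict.
The state is a dict: "time": time; "joint_pos": joint angles; "joint_velocities": joint speeds; "joint_torque": joint torques, N m; "tcp_pos": TCP position; "orientation": TCP orientation; "wrist_force": force on the tool from outside, world axes, zero at the start; "moment": the same for the moment, N m; "finger_gap": finger opening in m.
Only numpy, scipy, OpenCV 4.12 (cv2) and the standard library are available. Lean on these libraries where they do the work, as an engineer would, in place of code of your own. Each camera call takes 0.05 s, during which the arm holds its last target.

## Working session

There is one attempt and no reset: what is moved stays moved. The work goes in short steps, Python scripts to look and compute and a tool call to move; the robot and the scene stay as the last step left them, time stands still between calls to the robot, and variables do not carry over. Pictures are saved under pics/ and viewed, and the job is handed in when it is done.

Besides the shell and the picture viewer there is one more tool, called after "Request:" in YAML: its name, and indented under it one key for each argument. arm_command: Moves the arm, as the interface text tells. Its arguments: {"type":"object","properties":{"moves":{"type":"array"}},"required":["moves"]}

```bash
mkdir -p pics; ls
python3 - <<'E'
from cell import env
import cv2,numpy as np
s=env.sense();print(s)
for n in ["scene","top","wrist"]:
    i=env.camera_info(n);p,d=env.grab_frame(n)
    cv2.imwrite(f"pics/{n}0.png",p[:,:,::-1]);np.savez(f"pics/{n}0.npz",p=p,d=d,K=i["K"],E=i["extrinsics"])
    print(n,np.round(i["K"],1).tolist(),np.round(i["extrinsics"],3).tolist())
E
```

```text
pics
{'time': 0.0, 'joint_pos': array([ 6.09926130e+01,  2.83149897e+01,  7.71273030e+01,  1.59651744e-03,
        7.46279928e+01, -5.47432609e+00]), 'joint_velocities': array([-5.52387047e-02,  7.46359271e-03, -8.14198610e-05,  5.55740799e-02,
       -6.76247098e-03, -3.73876339e-02]), 'joint_torque': array([-1.55074349e-04, -8.78824282e+01, -3.81862557e+01,  7.07495562e-02,
        5.31502697e-02, -2.70085520e-04]), 'tcp_pos': array([0.24937856, 0.57267988, 0.2133361 ]), 'orientation': array([-9.00698182e+01,  8.23708125e-03, -2.35334900e+01]), 'wrist_force': array([ 0.28660299,  0.01272178, -1.00445313]), 'moment': array([-0.00357197,  0.05848626, -0.05099005]), 'finger_gap': 0.0909479061652157}
scene [[424.2, 0.0, 284.6], [0.0, 424.2, 209.3], [0.0, 0.0, 1.0]] [[0.776, 0.539, -0.327, 0.859], [0.63, -0.655, 0.417, -0.198], [0.011, -0.53, -0.848, 0.639], [0.0, 0.0, 0.0, 1.0]]
top [[415.6, 0.0, 280.4], [0.0, 415.6, 210.3], [0.0, 0.0, 1.0]] [[-0.004, -0.988, 0.151, 0.525], [-1.0, 0.002, -0.013, 0.097], [0.013, -0.151, -0.988, 0.872], [0.0, 0.0, 0.0, 1.0]]
wrist [[353.7, 0.0, 284.7], [0.0, 353.7, 208.3], [0.0, 0.0, 1.0]] [[0.399, 0.887, 0.231, 0.184], [0.917, -0.386, -0.102, 0.601], [-0.001, 0.252, -0.968, 0.384], [0.0, 0.0, 0.0, 1.0]]
```

View pics/scene0.png

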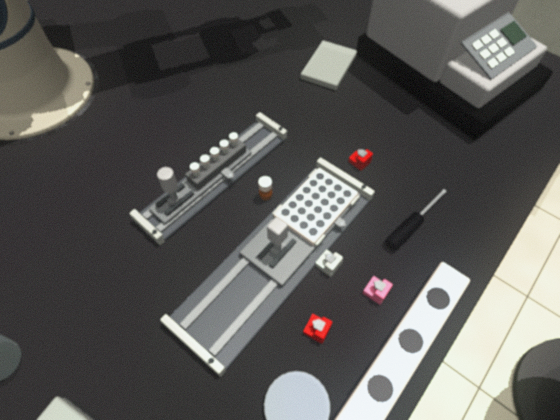

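View pics/top0.png

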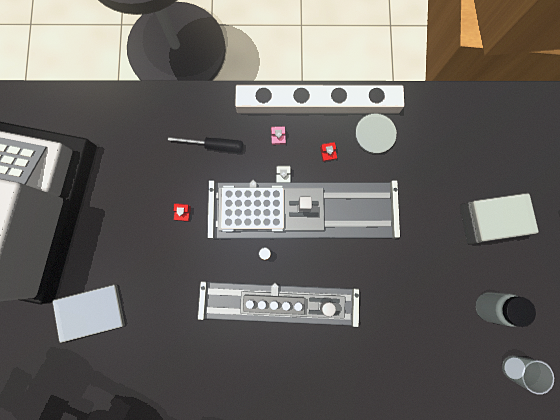

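View pics/wrist0.png

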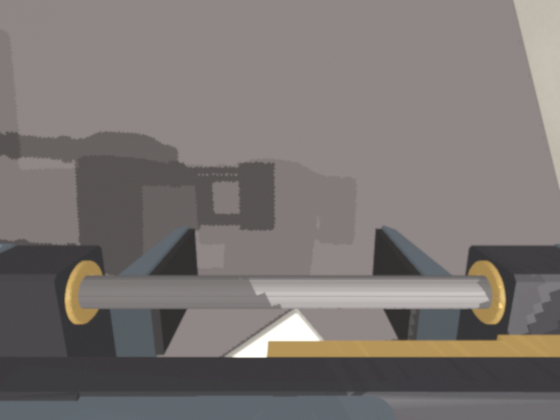

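The top view shows the plate slide with its handle at about (305,203), pointer at (253,183) and aluminium index at (283,174). The red and pink look-alikes stand apart, and the tubes knob is at (329,309). Next I'll zoom in.

Run:
```python
import cv2
a=cv2.imread("pics/top0.png")[155:245,200:405]
cv2.imwrite("pics/topz.png",cv2.resize(a,None,fx=3.9,fy=3.9,interpolation=cv2.INTER_CUBIC))
a=cv2.imread("pics/scene0.png")[170:290,240:400]
cv2.imwrite("pics/scenez.png",cv2.resize(a,None,fx=5,fy=5,interpolation=cv2.INTER_CUBIC))
```

```text
(no output)
```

View pics/topz.png

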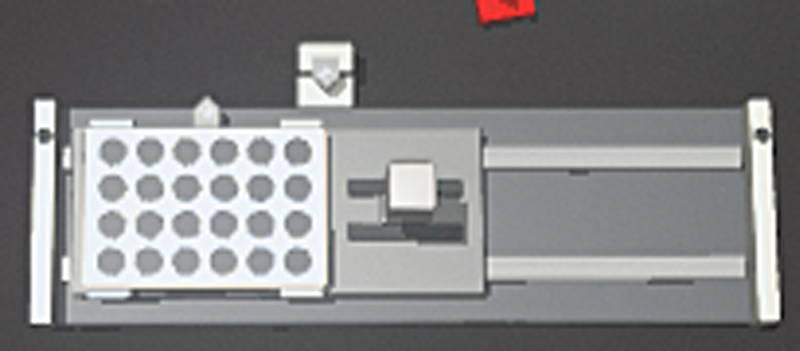

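View pics/scenez.png

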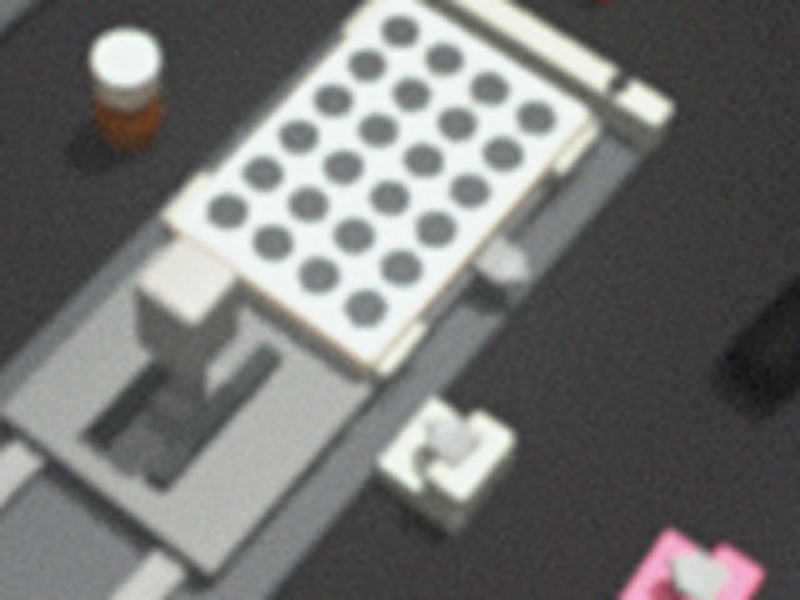

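```bash
cat > h.py <<'E'
import numpy as np
def ray(n,px,z,f=None):
    f=np.load(f or f"pics/{n}0.npz");K,E=f["K"],f["E"]
    d=E[:3,:3]@np.linalg.solve(K,[px[0],px[1],1]);o=E[:3,3]
    return o+d*(z-o[2])/d[2]
E
python3 - <<'E'
from h import *
t=lambda u,v:(200+u/3.9,155+v/3.9)
c=lambda u,v:(240+u/5,170+v/5)
p=lambda n,x:print(n,np.round(x,4))
for z in(.026,.03): p("index top",ray("top",t(325,93),z)); p("ptr top",ray("top",t(207,97),z))
for z in(.026,.03): p("index sc",ray("scene",c(430,465),z)); p("ptr sc",ray("scene",c(527,275),z))
p("handle top",ray("top",t(411,186),.102)); p("handle sc",ray("scene",c(188,278),.102))
# rails edges far/near
a=ray("top",t(70,110),.01);b=ray("top",t(745,110),.01);p("far edge",a);p("",b);print(np.degrees(np.arctan2(*(a-b)[[0,1]])))
a=ray("top",t(70,322),.01);b=ray("top",t(745,324),.01);p("near edge",a);p("",b);print(np.degrees(np.arctan2(*(a-b)[[0,1]])))
a=ray("top",t(85,130),.039);b=ray("top",t(328,129),.039);p("plate",a);p("",b)
d=np.load("pics/top0.npz")["d"];print(d[195:212,296:314].round(3)[::3,::3])
p("tubes handle",ray("top",(329,309),.102))
E
```

```text
index top [0.7211 0.0792 0.026 ]
ptr top [0.719  0.1422 0.026 ]
index top [0.7202 0.0793 0.03  ]
ptr top [0.7181 0.142  0.03  ]
index sc [0.736  0.0667 0.026 ]
ptr sc [0.7202 0.1434 0.026 ]
index sc [0.7368 0.065  0.03  ]
ptr sc [0.7211 0.1411 0.03  ]
handle top [0.6575 0.0396 0.102 ]
handle sc [0.6614 0.0373 0.102 ]
far edge [0.7156 0.2174 0.01  ]
 [ 0.715  -0.1503  0.01  ]
0.08611971994079674
near edge [0.6003 0.2152 0.01  ]
 [ 0.5981 -0.1451  0.01  ]
0.35522307940796893
plate [0.6985 0.2053 0.039 ]
 [0.6988 0.078  0.039 ]
[[0.864 0.863 0.862 0.865 0.863 0.864]
 [0.865 0.788 0.785 0.784 0.787 0.786]
 [0.857 0.787 0.783 0.784 0.783 0.784]
 [0.856 0.786 0.783 0.782 0.782 0.785]
 [0.863 0.785 0.78  0.783 0.782 0.784]
 [0.857 0.806 0.801 0.8   0.801 0.858]]
tubes handle [ 0.462  -0.0007  0.102 ]
```

```bash
cat >> h.py <<'E'
from scipy.spatial.transform import Rotation as Ro
def delta(s,p,rpy=(-90,0,0)):
    R=Ro.from_euler('xyz',s["orientation"],degrees=True)
    print("t",s["time"],"shift",np.round(R.inv().apply(np.array(p)-s["tcp_pos"]),4),"turn/8",np.round(np.degrees((R.inv()*Ro.from_euler('xyz',rpy,degrees=True)).as_rotvec())/8,3))
E
python3 - <<'E'
from h import *
from cell import env
s=env.sense()
for p in [(.40,.32,.24),(.6585,.0385,.15)]: delta(s,p)
f=np.load("pics/top0.npz");d=f["d"];v,u=np.mgrid[:420,:560]
P=np.stack([u,v,np.ones_like(u)],-1)@np.linalg.inv(f["K"]).T*d[...,None]@f["E"][:3,:3].T+f["E"][:3,3]
m=(d>0)&(P[...,2]>.12)
for y0 in np.arange(0,.75,.05):
    k=m&(P[...,1]>y0)&(P[...,1]<y0+.05)&(P[...,0]<.85)
    if k.sum()>5: print(y0.round(2),P[k].min(0).round(2),P[k].max(0).round(2))
E
```

```text
t 0.15 shift [ 0.239  -0.0264 -0.1717] turn/8 [ 6.000e-03 -2.942e+00 -2.000e-03]
t 0.15 shift [ 0.5884  0.0637 -0.3264] turn/8 [ 6.000e-03 -2.942e+00 -2.000e-03]
0.5 [0.5  0.52 0.12] [0.73 0.55 0.2 ]
0.55 [0.48 0.55 0.12] [0.74 0.6  0.2 ]
0.6 [0.72 0.6  0.12] [0.75 0.61 0.13]
```

Request:
arm_command:
  moves:
    - {"ay": -0.5, "x": 0.04, "y": -0.005, "z": -0.03}
    - {"ay": -1.2, "x": 0.08, "y": -0.01, "z": -0.057}
    - {"ay": -2.0, "x": 0.12, "y": -0.015, "z": -0.086}
    - {"ay": -2.942, "x": 0.16, "y": -0.02, "z": -0.115}
    - {"ay": -2.942, "x": 0.2, "y": -0.02, "z": -0.144}
    - {"ay": -2.942, "x": 0.239, "y": -0.026, "z": -0.172}
    - {"ay": -2.942, "x": 0.28, "y": -0.02, "z": -0.19}
    - {"ay": -2.942, "x": 0.32, "y": -0.01, "z": -0.21}
    - {"ay": -2.942, "x": 0.36, "y": 0, "z": -0.225}
    - {"ay": -2.942, "x": 0.4, "y": 0.01, "z": -0.24}

```text
invalid input at $.moves[0]: expected keys ax, ay, az, x, y, z, grip
```

Run:
```python
from h import *
from cell import env
s=env.sense();print(s["tcp_pos"],s["orientation"]);delta(s,(.6585,.0385,.15))
```

```text
[0.24947593 0.57278292 0.21349148] [-9.00487902e+01  4.86447514e-03 -2.35397997e+01]
t 0.15 shift [ 0.5884  0.0637 -0.3264] turn/8 [ 6.000e-03 -2.942e+00 -2.000e-03]
```

Request:
arm_command:
  moves:
    - {"ax": 0, "ay": -0.5, "az": 0, "x": 0.04, "y": -0.005, "z": -0.03, "grip": 0.09}
    - {"ax": 0, "ay": -1.2, "az": 0, "x": 0.08, "y": -0.01, "z": -0.057, "grip": 0.09}
    - {"ax": 0, "ay": -2.0, "az": 0, "x": 0.12, "y": -0.015, "z": -0.086, "grip": 0.09}
    - {"ax": 0, "ay": -2.942, "az": 0, "x": 0.16, "y": -0.02, "z": -0.115, "grip": 0.09}
    - {"ax": 0, "ay": -2.942, "az": 0, "x": 0.2, "y": -0.02, "z": -0.144, "grip": 0.09}
    - {"ax": 0, "ay": -2.942, "az": 0, "x": 0.239, "y": -0.026, "z": -0.172, "grip": 0.09}
    - {"ax": 0, "ay": -2.942, "az": 0, "x": 0.28, "y": -0.02, "z": -0.19, "grip": 0.09}
    - {"ax": 0, "ay": -2.942, "az": 0, "x": 0.32, "y": -0.01, "z": -0.21, "grip": 0.09}
    - {"ax": 0, "ay": -2.942, "az": 0, "x": 0.36, "y": 0, "z": -0.225, "grip": 0.09}
    - {"ax": 0, "ay": -2.942, "az": 0, "x": 0.4, "y": 0.01, "z": -0.24, "grip": 0.09}

```text
time: 1.15
tcp_pos: [0.5215, 0.1916, 0.2036]
orientation: [-90.0, -0.0, -0.0]
wrist_force: [-0.1, 0.1, 1.1]
finger_gap: 0.09
```

Run:
```python
from h import *
from cell import env
s=env.sense();print(s["tcp_pos"],s["orientation"]);delta(s,(.6585,.0385,.15))
```

```text
[0.52145926 0.19159294 0.20356161] [-8.99966117e+01 -4.49460288e-03 -1.98697597e-02]
t 1.15 shift [ 0.1371  0.0536 -0.153 ] turn/8 [-0.    -0.002  0.001]
```

Request:
arm_command:
  moves:
    - {"ax": 0, "ay": 0, "az": 0, "x": 0.035, "y": 0.01, "z": -0.038, "grip": 0.08}
    - {"ax": 0, "ay": 0, "az": 0, "x": 0.07, "y": 0.02, "z": -0.076, "grip": 0.08}
    - {"ax": 0, "ay": 0, "az": 0, "x": 0.105, "y": 0.04, "z": -0.115, "grip": 0.08}
    - {"ax": 0, "ay": 0, "az": 0, "x": 0.137, "y": 0.054, "z": -0.153, "grip": 0.08}
    - {"ax": 0, "ay": 0, "az": 0, "x": 0.137, "y": 0.054, "z": -0.153, "grip": 0.08}
    - {"ax": 0, "ay": 0, "az": 0, "x": 0.137, "y": 0.054, "z": -0.153, "grip": 0.08}

```text
time: 1.75
tcp_pos: [0.6579, 0.0385, 0.1486]
orientation: [-90.0, 0.1, -0.1]
wrist_force: [-0.2, 0.7, 0.9]
finger_gap: 0.0801
```

Run:
```python
from h import *
from cell import env
import cv2
s=env.sense();print(s["tcp_pos"],s["orientation"]);delta(s,(.6585,.0385,.065))
i=env.camera_info("wrist");p,d=env.grab_frame("wrist")
cv2.imwrite("pics/w1.png",p[:,:,::-1]);np.savez("pics/w1.npz",K=i["K"],E=i["extrinsics"],d=d)
```

```text
[0.65786617 0.03853096 0.14858693] [-9.00033141e+01  8.81282806e-02 -1.34901665e-01]
t 1.75 shift [ 0.0008  0.0836 -0.    ] turn/8 [ 0.    -0.017 -0.011]
```

View pics/w1.png

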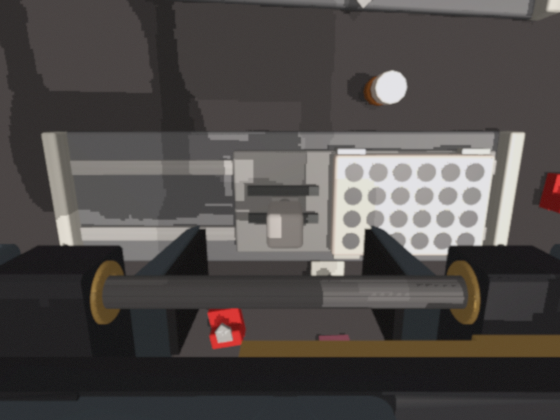

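The wrist view has the grip at about (285,222), centred between the jaws. I'll descend and close.

Request:
arm_command:
  moves:
    - {"ax": 0, "ay": 0, "az": 0, "x": 0, "y": 0.025, "z": 0, "grip": 0.08}
    - {"ax": 0, "ay": 0, "az": 0, "x": 0, "y": 0.05, "z": 0, "grip": 0.08}
    - {"ax": 0, "ay": 0, "az": 0, "x": 0, "y": 0.07, "z": 0, "grip": 0.08}
    - {"ax": 0, "ay": 0, "az": 0, "x": 0, "y": 0.083, "z": 0, "grip": 0.08}
    - {"ax": 0, "ay": 0, "az": 0, "x": 0, "y": 0.083, "z": 0, "grip": 0.05}
    - {"ax": 0, "ay": 0, "az": 0, "x": 0, "y": 0.083, "z": 0, "grip": 0.03}
    - {"ax": 0, "ay": 0, "az": 0, "x": 0, "y": 0.083, "z": 0, "grip": 0.02}
    - {"ax": 0, "ay": 0, "az": 0, "x": 0, "y": 0.083, "z": 0, "grip": 0.02}
    - {"ax": 0, "ay": 0, "az": 0, "x": 0, "y": 0.083, "z": 0, "grip": 0.02}
    - {"ax": 0, "ay": 0, "az": 0, "x": 0, "y": 0.083, "z": 0, "grip": 0.02}

```text
time: 2.8
tcp_pos: [0.6576, 0.0402, 0.0673]
orientation: [-90.0, -0.0, -0.0]
wrist_force: [0.2, 0.2, -0.0]
finger_gap: 0.0347
```

Request:
arm_command:
  moves:
    - {"ax": 0, "ay": 0, "az": 0, "x": 0, "y": 0, "z": 0, "grip": 0.02}
    - {"ax": 0, "ay": 0, "az": 0, "x": 0, "y": 0, "z": 0, "grip": 0.02}
    - {"ax": 0, "ay": 0, "az": 0, "x": 0, "y": 0, "z": 0, "grip": 0.02}
    - {"ax": 0, "ay": 0, "az": 0, "x": 0, "y": 0, "z": 0, "grip": 0.02}

```text
time: 3.2
tcp_pos: [0.6575, 0.0402, 0.067]
orientation: [-90.0, -0.0, -0.0]
wrist_force: [-0.2, -1.5, 2.8]
finger_gap: 0.0235
```

Request:
arm_command:
  moves:
    - {"ax": 0, "ay": 0, "az": 0, "x": 0, "y": 0, "z": -0.01, "grip": 0.02}
    - {"ax": 0, "ay": 0, "az": 0, "x": 0, "y": 0, "z": -0.02, "grip": 0.02}
    - {"ax": 0, "ay": 0, "az": 0, "x": 0, "y": 0, "z": -0.03, "grip": 0.02}
    - {"ax": 0, "ay": 0, "az": 0, "x": 0, "y": 0, "z": -0.04, "grip": 0.02}
    - {"ax": 0, "ay": 0, "az": 0, "x": 0, "y": 0, "z": -0.05, "grip": 0.02}
    - {"ax": 0, "ay": 0, "az": 0, "x": 0, "y": 0, "z": -0.06, "grip": 0.02}
    - {"ax": 0, "ay": 0, "az": 0, "x": 0, "y": 0, "z": -0.07, "grip": 0.02}
    - {"ax": 0, "ay": 0, "az": 0, "x": 0, "y": 0, "z": -0.08, "grip": 0.02}
    - {"ax": 0, "ay": 0, "az": 0, "x": 0, "y": 0, "z": -0.09, "grip": 0.02}
    - {"ax": 0, "ay": 0, "az": 0, "x": 0, "y": 0, "z": -0.1, "grip": 0.02}

```text
time: 4.2
tcp_pos: [0.6574, -0.0607, 0.067]
orientation: [-90.0, 0.0, -0.0]
wrist_force: [-0.8, 4.4, 5.3]
finger_gap: 0.0238
```

Request:
arm_command:
  moves:
    - {"ax": 0, "ay": 0, "az": 0, "x": 0, "y": 0, "z": -0.003, "grip": 0.02}
    - {"ax": 0, "ay": 0, "az": 0, "x": 0, "y": 0, "z": -0.005, "grip": 0.02}
    - {"ax": 0, "ay": 0, "az": 0, "x": 0, "y": 0, "z": -0.005, "grip": 0.02}
    - {"ax": 0, "ay": 0, "az": 0, "x": 0, "y": 0, "z": -0.005, "grip": 0.02}

```text
time: 4.6
tcp_pos: [0.6574, -0.0659, 0.067]
orientation: [-90.0, 0.0, -0.0]
wrist_force: [-0.8, -0.8, 4.0]
finger_gap: 0.0238
```

Run:
```python
from cell import env
import cv2,numpy as np
for n in ["scene","top"]:
    i=env.camera_info(n);p,d=env.grab_frame(n)
    np.savez(f"pics/{n}1.npz",p=p,d=d,K=i["K"],E=i["extrinsics"]);cv2.imwrite(f"pics/{n}1.png",p[:,:,::-1])
a=cv2.imread("pics/top1.png")[155:245,200:405]
b=cv2.resize(a,None,fx=3.9,fy=3.9,interpolation=cv2.INTER_CUBIC)
cv2.imwrite("pics/topz1.png",b)
```

```text
(no output)
```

View pics/topz1.png

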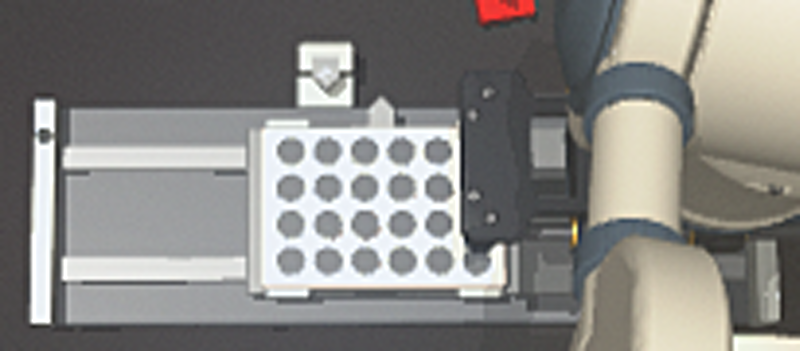

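View pics/scene1.png

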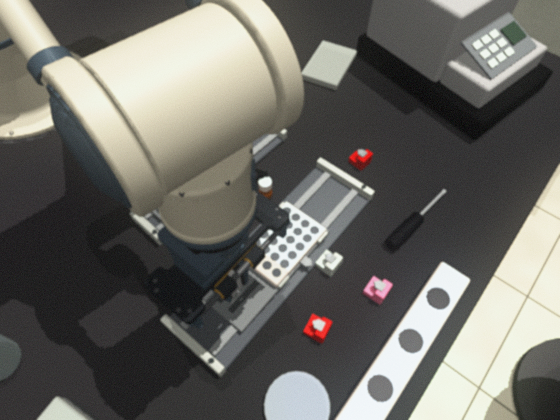

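Pointer at zoom px 381 and index at 325, so it is about 30 mm short. Handle is 115 mm behind it, as expected. Now I'll push 50 mm.

Request:
arm_command:
  moves:
    - {"ax": 0, "ay": 0, "az": 0, "x": 0, "y": 0, "z": 0.007, "grip": 0.02}
    - {"ax": 0, "ay": 0, "az": 0, "x": 0, "y": 0, "z": 0.014, "grip": 0.02}
    - {"ax": 0, "ay": 0, "az": 0, "x": 0, "y": 0, "z": 0.021, "grip": 0.02}
    - {"ax": 0, "ay": 0, "az": 0, "x": 0, "y": 0, "z": 0.028, "grip": 0.02}
    - {"ax": 0, "ay": 0, "az": 0, "x": 0, "y": 0, "z": 0.034, "grip": 0.02}
    - {"ax": 0, "ay": 0, "az": 0, "x": 0, "y": 0, "z": 0.039, "grip": 0.02}
    - {"ax": 0, "ay": 0, "az": 0, "x": 0, "y": 0, "z": 0.043, "grip": 0.02}
    - {"ax": 0, "ay": 0, "az": 0, "x": 0, "y": 0, "z": 0.047, "grip": 0.02}
    - {"ax": 0, "ay": 0, "az": 0, "x": 0, "y": 0, "z": 0.05, "grip": 0.02}
    - {"ax": 0, "ay": 0, "az": 0, "x": 0, "y": 0, "z": 0.05, "grip": 0.02}

```text
time: 5.7
tcp_pos: [0.6575, -0.0151, 0.067]
orientation: [-90.0, -0.0, -0.0]
wrist_force: [-1.3, 0.6, 5.2]
finger_gap: 0.0237
```

Run:
```python
from cell import env
import cv2,numpy as np
print(env.sense()["tcp_pos"])
for n in ["top"]:
    i=env.camera_info(n);p,d=env.grab_frame(n)
    np.savez(f"pics/{n}2.npz",p=p,d=d,K=i["K"],E=i["extrinsics"]);cv2.imwrite(f"pics/{n}2.png",p[:,:,::-1])
a=cv2.imread("pics/top2.png")[155:245,200:405]
b=cv2.resize(a,None,fx=3.9,fy=3.9,interpolation=cv2.INTER_CUBIC)
cv2.imwrite("pics/topz2.png",b)
```

```text
[ 0.65745795 -0.01513736  0.06697678]
```

View pics/topz2.png

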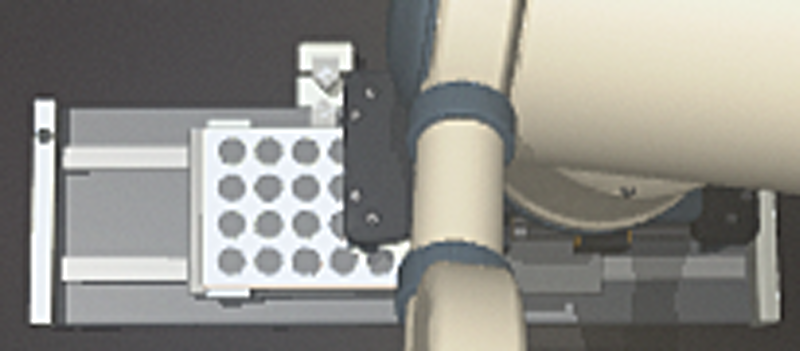

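The pointer now meets the index: wells' first column moved from 112 to 231, which puts the pointer at about 326 against the index at 325.5. I'll release and rise.

Request:
arm_command:
  moves:
    - {"ax": 0, "ay": 0, "az": 0, "x": 0, "y": 0, "z": 0, "grip": 0.03}
    - {"ax": 0, "ay": 0, "az": 0, "x": 0, "y": 0, "z": 0, "grip": 0.05}
    - {"ax": 0, "ay": 0, "az": 0, "x": 0, "y": 0, "z": 0, "grip": 0.07}
    - {"ax": 0, "ay": 0, "az": 0, "x": 0, "y": 0, "z": 0, "grip": 0.07}
    - {"ax": 0, "ay": 0, "az": 0, "x": 0, "y": 0, "z": 0, "grip": 0.07}
    - {"ax": 0, "ay": 0, "az": 0, "x": 0, "y": 0, "z": 0, "grip": 0.07}

```text
time: 6.35
tcp_pos: [0.6574, -0.0148, 0.0669]
orientation: [-90.0, 0.0, 0.0]
wrist_force: [0.2, 0.2, 1.0]
finger_gap: 0.0672
```

Request:
arm_command:
  moves:
    - {"ax": 0, "ay": 0, "az": 0, "x": 0, "y": -0.01, "z": 0, "grip": 0.07}
    - {"ax": 0, "ay": 0, "az": 0, "x": 0, "y": -0.03, "z": 0, "grip": 0.07}
    - {"ax": 0, "ay": 0, "az": 0, "x": 0, "y": -0.06, "z": 0, "grip": 0.07}
    - {"ax": 0, "ay": 0, "az": 0, "x": 0, "y": -0.1, "z": 0, "grip": 0.07}
    - {"ax": 0, "ay": 0, "az": 0, "x": -0.04, "y": -0.13, "z": 0.02, "grip": 0.07}
    - {"ax": 0, "ay": 0, "az": 0, "x": -0.08, "y": -0.14, "z": 0.06, "grip": 0.07}
    - {"ax": 0, "ay": 0, "az": 0, "x": -0.12, "y": -0.14, "z": 0.1, "grip": 0.07}
    - {"ax": 0, "ay": 0, "az": 0, "x": -0.15, "y": -0.14, "z": 0.14, "grip": 0.07}
    - {"ax": 0, "ay": 0, "az": 0, "x": -0.16, "y": -0.14, "z": 0.18, "grip": 0.07}
    - {"ax": 0, "ay": 0, "az": 0, "x": -0.16, "y": -0.14, "z": 0.22, "grip": 0.07}

```text
time: 7.35
tcp_pos: [0.4952, 0.2065, 0.2082]
orientation: [-90.0, -0.0, -0.0]
wrist_force: [1.1, 0.1, 0.0]
finger_gap: 0.07
```

Run:
```python
from cell import env
import cv2,numpy as np
print(env.sense()["tcp_pos"],env.sense()["wrist_force"])
for n in ["top"]:
    i=env.camera_info(n);p,d=env.grab_frame(n)
    np.savez(f"pics/{n}3.npz",p=p,d=d,K=i["K"],E=i["extrinsics"]);cv2.imwrite(f"pics/{n}3.png",p[:,:,::-1])
a=cv2.imread("pics/top3.png")[155:245,200:405]
b=cv2.resize(a,None,fx=3.9,fy=3.9,interpolation=cv2.INTER_CUBIC)
cv2.imwrite("pics/topz3.png",b)
```

```text
[0.49515224 0.20648015 0.20815228] [1.05734651 0.13707418 0.02927218]
```

View pics/topz3.png

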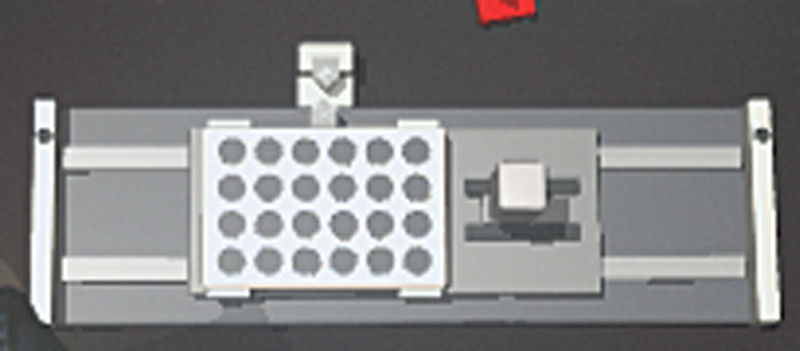

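Run:
```python
from h import *
from cell import env
t=lambda u,v:(200+u/3.9,155+v/3.9)
p=lambda u,v,z:ray("top",t(u,v),z,"pics/top3.npz").round(4)
print("idx",p(325.5,93,.026),"ptr",p(326,97,.026),"handle",p(522,186,.102))
# bounding box of top face from depth
f=np.load("pics/top3.npz");d=f["d"];v,u=np.mgrid[:420,:560]
P=np.stack([u,v,np.ones_like(u)],-1)@np.linalg.inv(f["K"]).T*d[...,None]@f["E"][:3,:3].T+f["E"][:3,3]
for c in [(.6575,-.0148),(.462,0)]:
  m=(P[...,2]>.09)&(P[...,2]<.115)&(abs(P[...,0]-c[0])<.04)&(abs(P[...,1]-c[1])<.04)
  print(P[m].mean(0).round(4),P[m].min(0).round(3),P[m].max(0).round(3))
```

```text
idx [0.7211 0.079  0.026 ] ptr [0.7189 0.0787 0.026 ] handle [ 0.6574 -0.0141  0.102 ]
[ 0.6573 -0.0129  0.0999] [ 0.647 -0.024  0.091] [ 0.669 -0.002  0.104]
[4.620e-01 4.000e-04 1.005e-01] [ 0.449 -0.012  0.091] [0.474 0.013 0.104]
```

Pointer error is under 1 mm, the handle is about 93 mm behind it (play taken up), the tubes knob has not moved, and the arm is clear. I'm handing in.

```bash
python3 -c "
from cell import env
print(env.hand_in())"
```

```text
the job is handed in; nothing more can be done
None
```

The plate slide is set to its index and the job is handed in; no verdict is reported. I gripped the handle, pulled the carriage back until its pointer was about 30 mm short of the index, pushed it 50 mm forward, let go and backed off. The clock stood at about 7.4 s of the 38 s allowed.

Last checks, from the top camera after release:
- **Pointer and index:** y = 0.0787 m and 0.0790 m, so they agree within 1 mm (camera calibration is good to about 2 mm).
- **Play:** the handle measured 92–93 mm behind the pointer. That is slightly under the possible 95 mm, which fits the calibration error, so the play is taken up in the pushing direction.
- **Tubes slide:** its knob read within about 1 mm of where it started.
- **Arm:** clear of everything, with a wrist force of about 1 N.

The only disagreement was early on. My scene-camera reading of the index tip was about 13 mm off the top-camera one, because the tip was hard to pick out in that blurry view. I used the top camera, which also agreed with the foot's centre and with the final picture.

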